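Open the latched door of a food carrier

TASK

Open the insulated food carrier: lift the paddle on its door until you feel it come up against its end stop, without forcing it, and only then draw the door off its latch. Swing the door wide open, to about a right angle, without flinging it, let go and leave it standing open; leave the mug, the mill and the onion where they are.

Things in the scene. Friction and masses are not known exactly. Their poses are not given: they have to be found in the camera images.
- carrier: grey insulated food carrier, 220 wide (y) x 180 deep (x) x 225 mm high without its door, standing fixed on the worktop; origin at the centre of its underside, z up, its front (the door side) faces its own -x and its left its own +y. The door covers the whole front, 28 mm thick, hinged on the left edge. The steel paddle is near the door's top right
- door (a joint): angle of the door about its upright hinge, rad: 0 shut, grows as the door's right edge comes out towards the robot (clockwise seen from above), 1.9 at most; the hinge is slightly stiff (about 1.5 N at the paddle) and the door stays where it is left
- door_hinge (a point): point on the door's upright hinge axis (at the left edge of the door's outer face), at the height of the paddle's pivot; its x axis points into the carrier when the door is shut and turns with the door
- paddle_pivot (a point): centre of the paddle's level pivot pin, 10 mm in front of the door's outer face, 165 mm from the hinge axis (level, along the door), 30 mm below the door's top edge; its axes turn with the door: y along the pin, -x straight out from the door. The paddle lifts by turning about this pin, and springs back down when let go
- paddle_grip (a point): where to take the paddle: mid-width, 60 mm out from the pin. A dark steel plate 40 mm wide (along the pin), 7 mm thick, ending in a 12 mm round lip 70 mm from the pin; at rest it droops 0.50 rad below level. Pinch its two sides from above, 25 N is enough; it turns stiffly between the pads, so a tool that tilts with it (by up to 0.95 rad, fingertips away from the door) strains the door less
- end_stop: hidden rubber block behind the door that ends the paddle's travel. Felt at the grip, lifting: first free play against 1 to 2 N, 0.05 to 0.70 rad long, different on each carrier and not visible; then the pawl is picked up (2 to 3 N more) and is clear of its keeper 0.18 rad later; 0.23 rad after pick-up the stop is met and force climbs steeply. At most 14 N on the stop (about 14 N at the grip)
- keeper: small steel angle under the carrier's roof just inside the mouth, hidden while the door is shut; the pawl's tooth sits behind it with 2 mm of play. The pawl must not be pulled against it with more than 15 N. Once the door has come out 0.15 rad the paddle no longer needs to be held up
- mug: white mug with dark diamonds, 86 x 120 x 101 mm, standing to the right in front of the carrier; origin at the centre of its underside, z up
- mill: wooden pepper mill, 58 mm across, 170 mm high, standing to the left of the carrier; origin at the centre of its underside, z up
- onion: onion, about 78 mm across, 85 mm high, on the 16 mm wooden chopping board at the front right; origin at the centre of its underside, z up

How it is judged:
By the outcome, as a careful person would: the job done as asked, in the order asked, and still so for the second after the job is handed in, with the robot touching nothing.
It also fails if it takes over 61 s, if anything falls off the work surface, if the arm or the gripper's body presses on something with over 40 N, if the wrist force passes 120 N, or if a joint passes its speed limit or range.

ROBOT

A 6-joint arm with a two-finger parallel gripper is mounted at the origin on a cart in front of the work surface, level with it; the furniture and walls round the work are solid. World frame = base frame: x ahead of the robot, y to its left, z up, the work surface at z = 0. Lengths are in m, angles in rad, forces in N, time in s.
With the tool pointing down it reaches from about 0.3 to 0.875 m from the base axis. Payload 6.4 kg.
Tool frame: the origin (TCP) lies at the very end of the fingers, on their centre line; the grasp point (between the pads) lies 19 mm behind it; z points along the fingers, y is the line along which they close (so a half turn about z gives the same grasp; the last joint's range is limited). The gripper opens to 85 mm and grips with 20 to 120 N. Pads are 22 mm wide; open, the fingers measure 114 mm over their backs; the gripper's body (76 mm by 85 mm) begins 54 mm behind the grasp point. The pads swing forward as they close: fully open they stand 13 mm farther back than shut.
Start: joints at [-1.376, 0.181, 1.607, -0, 1.354, -0.206], TCP at [0.224, -0.529, 0.231] pointing down, gripper open.
Joint ranges: [-2.99, 2.99], [-0.89, 2.07], [0.3, 2.58], [-1.14, 4.28], [0, 2.63], [-3.12, 3.12]. Speed limits (rad/s): [2.57, 2.57, 3.01, 3.14, 3.14, 3.14].

INTERFACE

Orientations are given as a unit quaternion [x, y, z, w].
In Python, from bench import * gives the robot as it stands. The module is installed in compiled form; this text tells all that it offers.
- The arm moves only by the shell command python3 -m creep FILE [FORCE], which reads ROWS from the file FILE. ROWS is a JSON list of rows, 1 to 12 of them, each of 7 numbers: a rotation vector rx, ry, rz in rad, then dx, dy, dz in m, then the opening from 0.0 (shut) to 1.0 (fully open); each row is the pose to reach, as a shift and turn from the pose commanded when the command began, along the tool's axes at that moment; what a row does not reach only later rows make up. A row lasts 1/10 s, in which the tool goes at most 0.05 m and 0.15 rad, less where a joint would pass 70% of its speed; a pose out of reach is approached as far as the arm can. The fingers move at their own pace and stop on an object; FORCE is the grip in N (left out, the last holds). Time passes only in rows, so rows that do not move let the fingers close. It prints the time, the measured TCP pose, the force, the opening and the grip force at its end. Input that does not fit is refused with a message, and nothing moves.
- get_state(): the state, without advancing time (a new reading comes with each control period).
- get_image(name): name is "side" or "top" or "wrist"; returns (picture, depth): 400x640x3 uint8, red, green, blue; 400x640 float32, m along the optical axis (not along the pixel's ray), 0 where there is no reading.
- camera_model(name): a dict with "intrinsics" (3x3 intrinsics, pixels), "T" (4x4, takes a point from camera to world coordinates); the wrist camera has in their place "T_tool_cam" (4x4, takes a point from camera to tool coordinates, whose origin is the TCP and whose axes are the flange's). Camera axes: x right, y up, looking along -z (the intrinsics and any distortion apply to the point x, -y, -z); pixel columns grow to the right and rows downward; lengths in m; the calibration is good to about 2 mm. A picture is of the moment at which its call begins: read the wrist's pose just before it. camera_model takes no time and is no camera call.
- hand_in(): hands the job in; it is judged then, once.
The state is a dict: "clock": time; "joints": joint angles; "dq": joint speeds; "joint_efforts": joint torques, N m; "ee_pos": TCP position; "tcp_rot": TCP orientation; "force": force on the tool from outside, world axes, zero at the start; "wrist_torque": the same for the moment, N m; "width": opening from 0.0 (shut) to 1.0 (fully open); "gripper_force": force on a finger pad.
Only numpy, scipy, OpenCV 4.12 (cv2) and the standard library are available. Lean on these libraries where they do the work, as an engineer would, in place of code of your own. Each camera call takes 0.05 s, during which the arm holds its last target. There are 200 camera calls.

## Working session

There is one attempt and no reset: what is moved stays moved. The work goes in short steps, Python scripts to look and compute and a shell command to move; the robot and the scene stay as the last step left them, time stands still between calls to the robot, and variables do not carry over. Pictures are saved under pics/ and viewed, at most 10 in all, crops included, and the job is handed in when it is done.

```bash
mkdir -p pics
cat > h.py <<'E'
from bench import *
import numpy as np, cv2
from scipy.spatial.transform import Rotation as R
def cloud(name):
    s=get_state(); im,d=get_image(name); m=camera_model(name)
    K=np.array(m["intrinsics"])
    if "T" in m: T=np.array(m["T"])
    else:
        W=np.eye(4);W[:3,:3]=R.from_quat(s["tcp_rot"]).as_matrix();W[:3,3]=s["ee_pos"];T=W@np.array(m["T_tool_cam"])
    v,u=np.mgrid[:400,:640]
    P=np.stack([(u-K[0,2])/K[0,0]*d,-(v-K[1,2])/K[1,1]*d,-d],-1)@T[:3,:3].T+T[:3,3]
    P[d==0]=np.nan
    return im,P,m
def save(n,im): cv2.imwrite("pics/"+n+".png",im[:,:,::-1])
E
python3 - <<'E'
from h import *
s=get_state();print(s)
for n in("side","top"):
    im,P,m=cloud(n);save(n+"0",im);np.save(n+"0.npy",P);print(n,{k:np.round(v,3).tolist() if not isinstance(v,str) else v for k,v in m.items()})
a=cv2.imread("pics/side0.png");b=cv2.imread("pics/top0.png")
cv2.imwrite("pics/both.png",cv2.resize(np.vstack([a,b]),None,fx=.75,fy=.75))
E
```

```text
{'clock': 0.0, 'joints': array([-1.37632097e+00,  1.81554586e-01,  1.60801075e+00,  3.08572570e-05,
        1.35378094e+00, -2.06343472e-01]), 'dq': array([-8.17988959e-04, -1.13224142e-03, -8.84299377e-05,  3.29276541e-04,
        9.43245051e-04, -3.87913977e-04]), 'joint_efforts': array([-1.94335407e-03, -4.44874084e+01, -3.51339304e+01, -5.39960238e-04,
        9.21019411e-03,  1.84201940e-05]), 'ee_pos': array([ 0.22424324, -0.52887716,  0.2303752 ]), 'tcp_rot': array([ 9.79985445e-01,  1.99067223e-01,  2.02665905e-05, -8.76709033e-04]), 'force': array([ 0.23424977, -0.14351812,  0.0721144 ]), 'wrist_torque': array([-0.02630528, -0.00425295,  0.01170153]), 'gripper_force': 0.0, 'width': 0.9974666564463719}
side {'intrinsics': [[519.586, 0.0, 314.491], [0.0, 519.586, 198.157], [0.0, 0.0, 1.0]], 'T': [[-0.985, 0.098, -0.142, 0.394], [-0.172, -0.564, 0.808, 1.081], [-0.001, 0.82, 0.572, 0.944], [0.0, 0.0, 0.0, 1.0]]}
top {'intrinsics': [[416.014, 0.0, 316.579], [0.0, 416.014, 199.306], [0.0, 0.0, 1.0]], 'T': [[-0.028, 0.992, -0.12, 0.435], [-1.0, -0.028, 0.005, -0.05], [0.001, 0.121, 0.993, 1.4], [0.0, 0.0, 0.0, 1.0]]}
```

View pics/both.png

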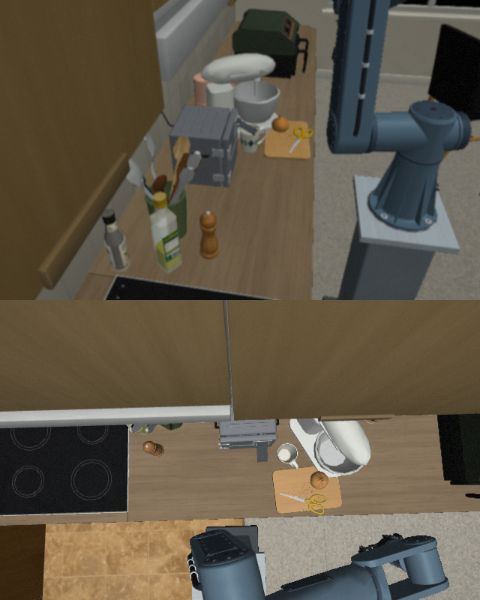

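The carrier is at about (327,175) in the top image, partly under a cupboard, with the paddle at about (349,203). The mug sits to the right at about (383,205). Next I'll zoom in and measure.

Run:
```python
from h import *
a=cv2.imread("pics/side0.png")[130:260,210:350];b=cv2.imread("pics/top0.png")[145:245,270:410]
a=cv2.resize(a,(560,520))[::1];b=cv2.resize(b,(560,400))
cv2.imwrite("pics/c1.png",cv2.resize(np.hstack([a,cv2.copyMakeBorder(b,0,120,0,0,cv2.BORDER_CONSTANT)]),(800,372)))
P=np.load("top0.npy")
np.set_printoptions(precision=3,suppress=True,linewidth=200)
for r in range(160,222,3): print(r,[tuple(np.round(P[r,c],3).tolist()) for c in (300,320,340,345,350,354,360)])
```

```text
160 [(0.587, -0.027, 0.707), (0.599, -0.061, 0.648), (0.689, -0.126, 0.226), (0.689, -0.14, 0.226), (0.689, -0.154, 0.225), (0.687, -0.166, 0.23), (0.688, -0.183, 0.225)]
163 [(0.684, -0.01, 0.227), (0.683, -0.068, 0.223), (0.68, -0.125, 0.228), (0.68, -0.14, 0.226), (0.68, -0.154, 0.226), (0.681, -0.166, 0.219), (0.679, -0.183, 0.227)]
166 [(0.675, -0.01, 0.225), (0.673, -0.068, 0.226), (0.672, -0.125, 0.227), (0.671, -0.139, 0.229), (0.671, -0.154, 0.227), (0.671, -0.165, 0.226), (0.671, -0.183, 0.224)]
169 [(0.667, -0.01, 0.222), (0.666, -0.067, 0.219), (0.663, -0.125, 0.227), (0.663, -0.139, 0.223), (0.662, -0.154, 0.225), (0.662, -0.165, 0.224), (0.662, -0.182, 0.225)]
172 [(0.658, -0.01, 0.224), (0.656, -0.067, 0.227), (0.655, -0.125, 0.223), (0.654, -0.139, 0.223), (0.653, -0.153, 0.227), (0.653, -0.164, 0.227), (0.653, -0.182, 0.224)]
175 [(0.65, -0.009, 0.221), (0.647, -0.067, 0.225), (0.646, -0.124, 0.223), (0.646, -0.139, 0.224), (0.645, -0.153, 0.224), (0.645, -0.164, 0.225), (0.644, -0.182, 0.224)]
178 [(0.641, -0.009, 0.219), (0.639, -0.067, 0.224), (0.638, -0.124, 0.21
[... 1798 characters left out ...]
, -0.202, -0.001)]
211 [(0.566, 0.001, 0.001), (0.565, -0.067, -0.001), (0.562, -0.134, 0.005), (0.546, -0.138, 0.174), (0.546, -0.153, 0.174), (0.546, -0.166, 0.167), (nan, nan, nan)]
214 [(0.557, 0.001, -0.001), (0.555, -0.066, -0.007), (0.552, -0.134, 0.002), (0.538, -0.139, 0.165), (0.538, -0.154, 0.164), (0.537, -0.165, 0.166), (0.551, -0.201, -0.0)]
217 [(0.547, 0.002, -0.004), (0.545, -0.066, -0.003), (0.542, -0.133, 0.0), (0.542, -0.15, -0.0), (0.541, -0.167, -0.0), (0.541, -0.181, -0.004), (0.541, -0.201, -0.004)]
220 [(0.536, 0.002, -0.003), (0.534, -0.066, -0.0), (0.532, -0.133, 0.002), (0.532, -0.15, 0.002), (0.531, -0.167, -0.001), (0.531, -0.18, -0.001), (0.53, -0.201, -0.001)]
```

View pics/c1.png

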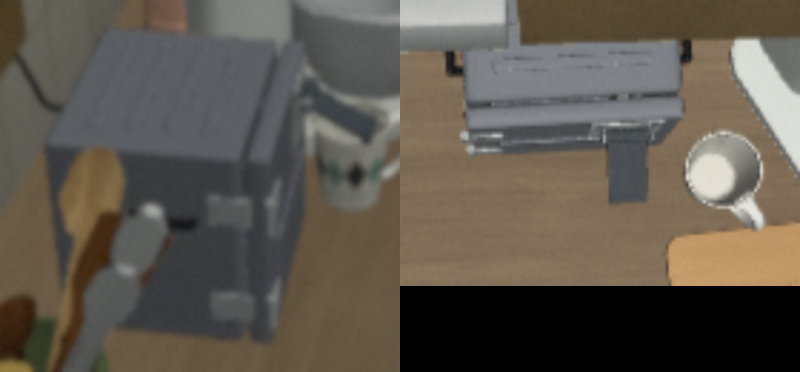

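The crops show the carrier shut, with the paddle projecting from the door's top right (right crop, 608–647 × 130–202) and the mug about 40 px to its right. Next I'll fit the door's yaw and the paddle.

Run:
```python
from h import *
np.set_printoptions(precision=4,suppress=True)
P=np.load("top0.npy").reshape(-1,3);P=P[~np.isnan(P).any(1)]
x,y,z=P.T
f=P[(x>.585)&(x<.63)&(y>-.115)&(y<.0)&(z>.03)&(z<.17)]
a=np.polyfit(f[:,1],f[:,0],1);print("front face",len(f),a,np.std(f[:,0]-np.polyval(a,f[:,1])))
for q in (40,50,60):print(np.percentile(f[:,0]-a[0]*f[:,1],q))
d=P[(x>.60)&(x<.70)&(y>-.3)&(y<.1)&(z>.215)&(z<.235)];print("top z",np.median(d[:,2]),"y range",np.percentile(d[:,1],[.5,1,99,99.5]))
# door top front & gap edges by column
Q=np.load("top0.npy")
p=P[(x>.52)&(x<.6)&(y>-.2)&(y<-.1)&(z>.15)&(z<.21)]
print("paddle",len(p),p.min(0),p.max(0),np.median(p,0))
b=np.polyfit(p[:,0],p[:,2],1);print("slope z/x",b,np.arctan(b[0]))
for lo in np.arange(.535,.6,.01):
    k=p[(p[:,0]>=lo)&(p[:,0]<lo+.01)]
    if len(k):print(lo,k[:,1].min(),k[:,1].max(),(k[:,1].min()+k[:,1].max())/2,np.median(k[:,2]))
# side cam
S=np.load("side0.npy").reshape(-1,3);S=S[~np.isnan(S).any(1)]
x,y,z=S.T
t=S[(x>.6)&(x<.8)&(y>-.22)&(y<.03)&(z>.215)&(z<.24)];print("side top",np.median(t[:,2]),np.percentile(t,[1,99],axis=0))
l=S[(x>.6)&(x<.8)&(y>-.02)&(y<.04)&(z>.05)&(z<.2)];c=np.polyfit(l[:,0],l[:,1],1);print("left face",len(l),c)
pp=S[(x>.525)&(x<.6)&(y>-.2)&(y<-.1)&(z>.14)&(z<.21)];print("side paddle",len(pp),pp.min(0),pp.max(0),np.median(pp,0))
T=np.load("top0.npy")
x,y,z=P.T
m=P[(x>.48)&(x<.65)&(y>-.33)&(y<-.205)&(z>.03)&(z<.12)];print("mug",m.min(0),m.max(0))
s=get_state();print(R.from_quat(s["tcp_rot"]).as_matrix())
```

```text
front face 239 [-0.0212  0.6054] 0.0013882002165795878
0.6044379740148116
0.6047919622827588
0.6063162980231791
top z 0.2245832431351107 y range [-0.2035 -0.2023  0.0112  0.0131]
paddle 329 [ 0.5345 -0.1763  0.1598] [ 0.5996 -0.1241  0.2073] [ 0.5691 -0.1504  0.1826]
slope z/x [ 0.5574 -0.135 ] 0.5084854165662722
0.535 -0.17152623439535067 -0.1326035893013735 -0.15206491184836207 0.16628018824735036
0.545 -0.1691011217631909 -0.13262698678538376 -0.15086405427428734 0.1711781588597624
0.555 -0.16869994841991223 -0.13278994917464723 -0.15074494879727973 0.17731271489230238
0.5650000000000001 -0.1686014730952131 -0.13274697346215783 -0.15067422327868546 0.1830399500483888
0.5750000000000001 -0.1681625352655307 -0.1327192974225977 -0.1504409163440642 0.18820866010859294
0.5850000000000001 -0.1740255307657379 -0.12464450747662623 -0.14933501912118208 0.1924034688274059
0.5950000000000001 -0.17625197672888138 -0.12413243193428014 -0.15019220433158076 0.20036175596969152
side top 0.22377940293678733 [[ 0.6096 -0.1949  0.2157]
 [ 0.7984  0.0177  0.2286]]
left face 2124 [ 0.0553 -0.0217]
side paddle 257 [ 0.5341 -0.177   0.1554] [ 0.6    -0.1171  0.2022] [ 0.5699 -0.1425  0.1797]
mug [ 0.5064 -0.3292  0.0307] [ 0.6481 -0.2225  0.1066]
[[ 0.9208  0.3901 -0.0003]
 [ 0.3901 -0.9208  0.0015]
 [ 0.0003 -0.0015 -1.    ]]
```

```bash
cat >> h.py <<'E'
np.set_printoptions(precision=4,suppress=True,linewidth=160)
import json
G=json.load(open("geo.json"))   # psi, pivot, hinge(xy), t0
def pose(phi=-.5,th=0.,t=None,up=0.,out=0.,d=.06):
    """TCP pose with grasp point on the paddle at paddle angle phi, door angle th; up = back along the tool"""
    ps=G["psi"]; p=np.array(G["pivot"],float)
    h=p+R.from_euler('z',ps).apply([.010,.165,0])
    rz=R.from_euler('z',ps-th); p=h+rz.apply([-.010,-.165,0])
    if t is None: t=G["t0"]+phi+.5
    g=p+rz.apply([-d*np.cos(phi)-out,0,d*np.sin(phi)])
    M=rz.as_matrix()@np.array([[-np.cos(t),0,-np.sin(t)],[0,1,0],[np.sin(t),0,-np.cos(t)]])
    return M,g+M[:,2]*(.019-up)
def here():
    s=get_state(); return R.from_quat(s["tcp_rot"]).as_matrix(),np.array(s["ee_pos"])
def rel(a,b):
    return np.r_[R.from_matrix(a[0].T@b[0]).as_rotvec(),a[0].T@(b[1]-a[1])]
def rep():
    s=get_state();print("t",s["clock"],"q",s["joints"],"p",s["ee_pos"],"F",s["force"],"w",s["width"])
E
echo '{"psi":0.035,"pivot":[0.598,-0.149,0.195],"t0":-0.35}' > geo.json
python3 - <<'E'
from h import *
print(camera_model("wrist")["T_tool_cam"])
a=here();b=pose(up=.11);print(b[1],rel(a,b))
M=a[0]
print("lift .06 tool:",M.T@[0,0,.06])
E
```

```text
[[-0.      0.9602  0.2794  0.0704]
 [ 1.     -0.0003  0.0009 -0.0006]
 [ 0.001   0.2794 -0.9602 -0.1427]
 [ 0.      0.      0.      1.    ]]
[ 0.5142 -0.1519  0.2517] [-0.484  -0.0917 -2.7378  0.4141 -0.234  -0.0207]
lift .06 tool: [ 0.     -0.0001 -0.06  ]
```

```bash
echo '[[0,0,-0.1,0,0,-0.05,1],[0,0,-0.25,0.04,-0.02,-0.08,1],[0,0,-0.4,0.08,-0.04,-0.08,1],[0,0,-0.55,0.12,-0.07,-0.08,1],[0,0,-0.7,0.16,-0.09,-0.08,1],[0,0,-0.85,0.2,-0.11,-0.08,1],[0,0,-1.0,0.24,-0.14,-0.08,1],[0,0,-1.15,0.28,-0.16,-0.08,1],[0,0,-1.3,0.32,-0.18,-0.08,1],[0,0,-1.4,0.35,-0.2,-0.08,1],[0,0,-1.5,0.37,-0.21,-0.08,1],[0,0,-1.6,0.37,-0.21,-0.08,1]]' > m.json && python3 -m creep m.json
python3 - <<'E'
from h import *
rep();print(rel(here(),pose(up=.11)))
E
```

```text
clock: 1.3
ee_pos: [0.4843, -0.189, 0.3108]
tcp_rot: [0.537, 0.844, 0.0, -0.0]
force: [0.5, -1.4, 0.8]
width: 0.996
gripper_force: 0.0
t 1.3 q [-0.6012 -0.0012  1.6432  0.0009  1.5005 -1.0393] p [ 0.4843 -0.189   0.3108] F [ 0.4865 -1.4072  0.7503] w 0.9961212647595837
[-0.2033 -0.31   -1.1555  0.0208  0.0427  0.0591]
```

```bash
echo '[[-0.025,-0.04,-0.14,0,0,0,1],[-0.05,-0.08,-0.28,0,0.005,0,1],[-0.08,-0.12,-0.43,0.005,0.01,0,1],[-0.1,-0.155,-0.57,0.01,0.02,0.01,1],[-0.125,-0.19,-0.71,0.01,0.025,0.02,1],[-0.15,-0.23,-0.86,0.015,0.03,0.03,1],[-0.175,-0.27,-1.0,0.02,0.035,0.04,1],[-0.203,-0.31,-1.155,0.021,0.043,0.04,1],[-0.203,-0.31,-1.155,0.021,0.043,0.04,1],[-0.203,-0.31,-1.155,0.021,0.043,0.04,1],[-0.203,-0.31,-1.155,0.021,0.043,0.04,1]]' > m.json && python3 -m creep m.json
python3 - <<'E'
from h import *
rep();print(rel(here(),pose(up=.11)))
im,P,m=cloud("wrist");save("w1",im);np.save("w1.npy",P)
E
```

```text
clock: 2.4
ee_pos: [0.5135, -0.155, 0.2716]
tcp_rot: [-0.012, 0.985, 0.001, 0.174]
force: [-0.2, 0.3, -0.2]
width: 0.999
gripper_force: 0.0
t 2.4 q [-0.646  -0.1701  1.9164  0.2367  1.1272 -2.3137] p [ 0.5135 -0.155   0.2716] F [-0.2239  0.2937 -0.2375] w 0.9989054831249071
[-0.005  -0.0003 -0.0103  0.0061  0.0031  0.019 ]
```

View pics/w1.png

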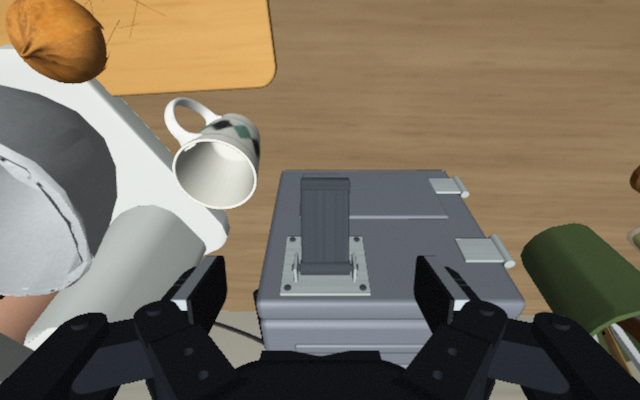

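The wrist view shows the paddle plate (302–350 × 178–272), its pivot bracket at row ~270 and the door's top edge at row ~303, all clear of the fingers. I'll refine the geometry from this cloud.

Run:
```python
from h import *
P=np.load("w1.npy")
# door top edge: for columns, top-surface points rows 306..316
top=P[306:316,280:500].reshape(-1,3);print("door top z",np.nanmedian(top[:,2]))
f=np.vstack([P[225:295,380:440].reshape(-1,3),P[190:290,268:280].reshape(-1,3)]);f=f[~np.isnan(f).any(1)]
print(np.median(f,0))
A=np.c_[f[:,1:],np.ones(len(f))]
for _ in range(3):
    c=np.linalg.lstsq(A,f[:,0],rcond=None)[0];r=f[:,0]-A@c;k=abs(r)<2.0*r.std();f=f[k];A=A[k]
print("face x=c.y,z,1",c,r.std(),"psi",-np.arctan(c[0]),"x at y-.149,z.195",c@[-.149,.195,1])
for r in(185,195,205,215,225,235,245,255,262):
    q=P[r]; m=np.where((np.abs(q[:,1]+.15)<.03)&(q[:,0]<.594)&(q[:,2]>.14))[0];
    print(r,m.min(),m.max(),q[m[3:-3]].mean(0),q[m.min(),1],q[m.max(),1])
g=P[170:275,295:360].reshape(-1,3)
for y0,r0 in((-.02,0),):
    h=P[170:300,430:520].reshape(-1,3);print("max y of door",np.nanpercentile(h[h[:,2]>.05][:,1],[95,99]))
rr=P[306:314,264:285].reshape(-1,3);print("right edge y",np.nanmin(rr[:,1]), np.nanmax(P[306:314,480:520].reshape(-1,3)[:,1]))
```

```text
door top z 0.22526553715555914
[ 0.6095 -0.0911  0.1723]
face x=c.y,z,1 [ 0.0223 -0.6735  0.7189] 0.0202115199253799 psi -0.022304121118183928 x at y-.149,z.195 0.5842639410110739
185 300 348 [ 0.5372 -0.1508  0.1656] -0.17020905270363001 -0.13163244502870527
195 300 348 [ 0.5452 -0.1506  0.1683] -0.17025836144638443 -0.13105894343288757
205 300 348 [ 0.5522 -0.1504  0.1725] -0.17022837950660058 -0.13078966094254996
215 301 348 [ 0.5597 -0.1498  0.1761] -0.16914911175534658 -0.13054924998261108
225 301 348 [ 0.5669 -0.1499  0.1803] -0.16899901431659542 -0.13009008561444368
235 301 348 [ 0.5743 -0.1495  0.1842] -0.16888517840416586 -0.13000537779271626
245 301 348 [ 0.5817 -0.1493  0.1883] -0.16882107897864973 -0.12949496150574474
255 295 354 [ 0.5895 -0.1482  0.1922] -0.1739784089901813 -0.12371151319330725
262 294 355 [ 0.5937 -0.135   0.1958] -0.17423335007232202 -0.12345411046908014
max y of door [0.0135 0.0185]
right edge y -0.19749692753894318 0.010413015309029355
```

```bash
echo '{"psi":0.035,"pivot":[0.600,-0.1488,0.195],"t0":-0.35}' > geo.json
python3 - <<'E'
from h import *
rep();print(rel(here(),pose(up=.03)));print(rel(here(),pose()))
E
```

```text
t 2.45 q [-0.6459 -0.17    1.9164  0.2369  1.1271 -2.3143] p [ 0.5136 -0.155   0.2716] F [ 0.0524 -0.4017  0.0759] w 1.0007020326298606
[-0.0049 -0.0002 -0.0097  0.0043  0.0036  0.0996]
[-0.0049 -0.0002 -0.0097  0.0043  0.0037  0.1296]
```

```bash
echo '[[-0.005,0,-0.01,0.004,0.004,0.04,1],[-0.005,0,-0.01,0.004,0.004,0.08,1],[-0.005,0,-0.01,0.004,0.004,0.11,1],[-0.005,0,-0.01,0.004,0.004,0.1295,1],[-0.005,0,-0.01,0.004,0.004,0.1295,1],[-0.005,0,-0.01,0.004,0.004,0.1295,1],[-0.005,0,-0.01,0.004,0.004,0.1295,1]]' > m.json && python3 -m creep m.json 25
python3 - <<'E'
from h import *
rep();print(rel(here(),pose()))
im,P,m=cloud("wrist");save("w2",im[100:400,120:520])
E
```

```text
clock: 3.15
ee_pos: [0.5547, -0.1504, 0.15]
tcp_rot: [-0.018, 0.984, 0.003, 0.175]
force: [0.5, 0.4, 0.5]
width: 0.997
gripper_force: 0.0
t 3.15 q [-0.5863  0.0685  1.9534  0.2703  0.8475 -2.3463] p [ 0.5547 -0.1504  0.15  ] F [0.4779 0.4421 0.4922] w 0.9974646029335212
[-0.0006  0.002   0.0025  0.0013  0.      0.0012]
```

View pics/w2.png

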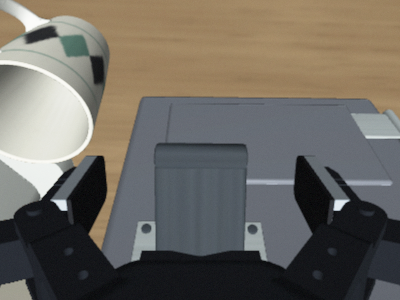

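The paddle (columns 155–247 of the crop) is centred between the pads (104 and 296). Now I'll close.

```bash
echo '[[0,0,0,0,0,0,0.6],[0,0,0,0,0,0,0.4],[0,0,0,0,0,0,0],[0,0,0,0,0,0,0],[0,0,0,0,0,0,0],[0,0,0,0,0,0,0],[0,0,0,0,0,0,0],[0,0,0,0,0,0,0]]' > m.json && python3 -m creep m.json 25
python3 - <<'E'
from h import *
rep()
a=pose()
for d in(.05,.1,.15,.2): print(d,rel(a,pose(phi=-.5+d)))
E
```

```text
clock: 4.0
ee_pos: [0.5542, -0.1502, 0.1486]
tcp_rot: [-0.018, 0.985, 0.003, 0.174]
force: [-2.8, -2.8, 4.3]
width: 0.457
gripper_force: 29.6
t 4.0 q [-0.5864  0.0702  1.9544  0.2704  0.8465 -2.347 ] p [ 0.5542 -0.1502  0.1486] F [-2.8447 -2.8315  4.252 ] w 0.45684546989504266
0.05 [-0.      0.05   -0.      0.0013  0.     -0.003 ]
0.1 [-0.      0.1    -0.      0.0025  0.     -0.0061]
0.15 [-0.      0.15    0.      0.0035  0.     -0.0092]
0.2 [-0.      0.2    -0.      0.0044  0.     -0.0123]
```

```bash
cat > f.py <<'E'
from h import *
# mean force, tangent/radial at the grip in tool axes (rest: tool z is t0-rotated)
s=get_state();M=R.from_quat(s["tcp_rot"]).as_matrix();F=np.array(s["force"])
tilt=np.arctan2(M[2,0],-M[2,2]);phi=tilt-G["t0"]-.5
yaw=np.arctan2(-M[1,0],-M[0,0]);rz=R.from_euler('z',yaw)
tan=rz.apply([np.sin(phi),0,np.cos(phi)]);rad=rz.apply([-np.cos(phi),0,np.sin(phi)])
tq=np.array(s["wrist_torque"])
print("t %.2f phi %.3f lift_force %.2f  outward_pull %.2f side %.2f"%(s["clock"],phi,-F@tan,-F@rad,-F@rz.apply([0,1,0])),"F",F,"door x/y/z pull",rz.inv().apply(-F),"tq",rz.inv().apply(tq),"yaw",yaw,"w",round(s["width"],3))
E
python3 f.py
echo '[[0,0.02,0,0.0005,0,-0.0012,0],[0,0.05,0,0.0013,0,-0.003,0],[0,0.05,0,0.0013,0,-0.003,0]]' > m.json && python3 -m creep m.json >/dev/null; python3 f.py
echo '[[0,0.02,0,0.0005,0,-0.0012,0],[0,0.03,0,0.0008,0,-0.0018,0],[0,0.03,0,0.0008,0,-0.0018,0]]' > m.json && python3 -m creep m.json >/dev/null; python3 f.py
```

```text
t 4.00 phi -0.501 lift_force -5.15  outward_pull -0.55 side 2.72 F [-2.8447 -2.8315  4.252 ] door x/y/z pull [ 2.9492  2.7224 -4.252 ] tq [-0.2371  0.271  -0.1876] yaw 0.03764339460615001 w 0.457
t 4.30 phi -0.449 lift_force -2.37  outward_pull -1.18 side 4.62 F [-1.9105 -4.6989  1.6199] door x/y/z pull [ 2.0883  4.6227 -1.6199] tq [-0.5462  0.0596 -0.3665] yaw 0.03815182829308969 w 0.462
t 4.60 phi -0.420 lift_force -1.53  outward_pull 0.59 side 4.61 F [ 0.0934 -4.6114  1.6354] door x/y/z pull [ 0.0806  4.6116 -1.6354] tq [-0.6318 -0.0562 -0.3814] yaw 0.03771357802389629 w 0.463
```

```bash
echo '[[0,0.02,0,0.0005,-0.0005,-0.0012,0],[0,0.03,0,0.0008,-0.0005,-0.0018,0],[0,0.03,0,0.0008,-0.0005,-0.0018,0]]' > m.json && python3 -m creep m.json >/dev/null; python3 f.py
echo '[[0,0.02,0,0.0005,0,-0.0012,0],[0,0.03,0,0.0008,0,-0.0018,0],[0,0.03,0,0.0008,0,-0.0018,0]]' > m.json && python3 -m creep m.json >/dev/null; python3 f.py
echo '[[0,0.02,0,0.0005,0,-0.0012,0],[0,0.03,0,0.0008,0,-0.0018,0],[0,0.03,0,0.0008,0,-0.0018,0]]' > m.json && python3 -m creep m.json >/dev/null; python3 f.py
```

```text
t 4.90 phi -0.390 lift_force -2.10  outward_pull 0.29 side 1.84 F [-0.4583 -1.855   2.0502] door x/y/z pull [ 0.5284  1.8363 -2.0502] tq [-0.2298 -0.1617 -0.2513] yaw 0.03797631739115041 w 0.462
t 5.20 phi -0.359 lift_force -1.99  outward_pull 1.34 side 1.62 F [ 0.6146 -1.5941  2.3292] door x/y/z pull [-0.5536  1.6163 -2.3292] tq [-0.1458 -0.193  -0.2248] yaw 0.03800151153316501 w 0.463
t 5.50 phi -0.329 lift_force -2.29  outward_pull 1.14 side 0.49 F [ 0.3536 -0.4737  2.5317] door x/y/z pull [-0.3354  0.4868 -2.5317] tq [ 0.0029 -0.282  -0.1804] yaw 0.03802134555963315 w 0.463
```

```bash
cat >> f.py <<'E'
piv=np.array(G["pivot"]);h=piv+R.from_euler('z',G["psi"]).apply([.010,.165,0]);p=h+rz.apply([-.010,-.165,0])
m=-(tq+np.cross(np.array(s["ee_pos"])-p,F));print("   EQ N at grip %.2f   TCP-err"%((rz.inv().apply(m))[1]/.06), rel(pose(phi,G["psi"]-yaw),here())[3:])
E
python3 f.py
echo '[[0,0.02,0,0.0005,0,-0.0018,0],[0,0.03,0,0.0008,0,-0.0026,0],[0,0.03,0,0.0008,0,-0.0026,0]]' > m.json && python3 -m creep m.json >/dev/null; python3 f.py
echo '[[0,0.02,0,0.0005,0,-0.0012,0],[0,0.03,0,0.0008,0,-0.0018,0],[0,0.03,0,0.0008,0,-0.0018,0]]' > m.json && python3 -m creep m.json >/dev/null; python3 f.py
```

```text
t 5.50 phi -0.329 lift_force -2.29  outward_pull 1.14 side 0.49 F [ 0.3536 -0.4737  2.5317] door x/y/z pull [-0.3354  0.4868 -2.5317] tq [ 0.0029 -0.282  -0.1804] yaw 0.03802134555963315 w 0.463
   EQ N at grip 2.65   TCP-err [0.0002 0.0004 0.    ]
t 5.80 phi -0.299 lift_force 0.39  outward_pull 1.04 side -0.24 F [ 1.101   0.284  -0.0608] door x/y/z pull [-1.1109 -0.2421  0.0608] tq [ 0.006  -0.2604 -0.1744] yaw 0.03784957241789652 w 0.465
   EQ N at grip 5.06   TCP-err [ 0.0004  0.0005 -0.0005]
t 6.10 phi -0.269 lift_force 0.80  outward_pull 0.68 side -0.44 F [ 0.847   0.4715 -0.591 ] door x/y/z pull [-0.8643 -0.4391  0.591 ] tq [ 0.1865 -0.207  -0.1187] yaw 0.03790761979711116 w 0.457
   EQ N at grip 4.50   TCP-err [ 0.0004  0.0005 -0.0006]
```

```bash
for i in 1 2; do
echo '[[0,0.02,0,0.0005,0,-0.0012,0],[0,0.03,0,0.0008,0,-0.0018,0],[0,0.03,0,0.0008,0,-0.0018,0]]' > m.json && python3 -m creep m.json >/dev/null; python3 f.py; done
```

```text
t 6.40 phi -0.239 lift_force -0.72  outward_pull 1.49 side -1.34 F [1.226  1.3849 1.0514] door x/y/z pull [-1.2776 -1.3373 -1.0514] tq [ 0.2286 -0.2015 -0.1144] yaw 0.037974900863145665 w 0.461
   EQ N at grip 3.05   TCP-err [ 0.0004  0.0004 -0.0006]
t 6.70 phi -0.209 lift_force 0.73  outward_pull 1.01 side -0.91 F [ 1.1068  0.9536 -0.4994] door x/y/z pull [-1.1421 -0.9111  0.4994] tq [ 0.3095 -0.2452 -0.0706] yaw 0.03783974409748506 w 0.46
   EQ N at grip 5.16   TCP-err [ 0.0003  0.0004 -0.0006]
```

```bash
echo '[[0,0.02,0,0.0005,0,-0.0012,0],[0,0.03,0,0.0008,0,-0.0018,0],[0,0.03,0,0.0008,0,-0.0018,0]]' > m.json && python3 -m creep m.json >/dev/null; python3 f.py
echo '[[0,0.02,0,0.0005,0,-0.0012,0],[0,0.03,0,0.0008,0,-0.0018,0],[0,0.03,0,0.0008,0,-0.0018,0]]' > m.json && python3 -m creep m.json >/dev/null; python3 f.py
```

```text
t 7.00 phi -0.179 lift_force 0.29  outward_pull 1.00 side -1.91 F [ 0.9582  1.9479 -0.1103] door x/y/z pull [-1.0313 -1.9102  0.1103] tq [ 0.4659 -0.3082 -0.117 ] yaw 0.03787299116949058 w 0.462
   EQ N at grip 5.75   TCP-err [ 0.0003  0.0004 -0.0006]
t 7.30 phi -0.149 lift_force 1.19  outward_pull 2.25 side -3.15 F [ 2.2809  3.2367 -0.8383] door x/y/z pull [-2.4018 -3.1481  0.8383] tq [ 0.5016 -0.3406 -0.091 ] yaw 0.03786214364165245 w 0.46
   EQ N at grip 7.60   TCP-err [ 0.0003  0.0004 -0.0007]
```

```bash
echo '[[0,0.02,0,0.0005,0,-0.0012,0],[0,0.03,0,0.0008,0,-0.0018,0],[0,0.03,0,0.0008,0,-0.0018,0]]' > m.json && python3 -m creep m.json >/dev/null; python3 f.py
```

```text
t 7.60 phi -0.119 lift_force 1.01  outward_pull 1.39 side -2.17 F [ 1.4209  2.2255 -0.8361] door x/y/z pull [-1.5042 -2.1701  0.8361] tq [ 0.6314 -0.4008 -0.0821] yaw 0.03789082046616386 w 0.458
   EQ N at grip 8.16   TCP-err [ 0.0003  0.0004 -0.0007]
```

```bash
echo '[[-0.01,0.015,0,0.0004,0.0005,-0.0009,0],[-0.01,0.03,0,0.0008,0.0005,-0.0018,0],[-0.01,0.03,0,0.0008,0.0005,-0.0018,0]]' > m.json && python3 -m creep m.json >/dev/null; python3 f.py
echo '[[0,0.015,0,0.0004,0,-0.0009,0],[0,0.02,0,0.0005,0,-0.0012,0],[0,0.02,0,0.0005,0,-0.0012,0]]' > m.json && python3 -m creep m.json >/dev/null; python3 f.py
```

```text
t 7.90 phi -0.089 lift_force 1.07  outward_pull 0.50 side -1.83 F [ 0.5235  1.8528 -1.0235] door x/y/z pull [-0.5933 -1.8316  1.0235] tq [ 0.0031 -0.3545 -0.0742] yaw 0.037913067357409604 w 0.463
   EQ N at grip 7.18   TCP-err [ 0.0003  0.0006 -0.0007]
t 8.20 phi -0.070 lift_force 1.41  outward_pull 1.16 side -2.28 F [ 1.1718  2.3283 -1.3268] door x/y/z pull [-1.2595 -2.2821  1.3268] tq [-0.0885 -0.3376 -0.1408] yaw 0.038001068729424214 w 0.462
   EQ N at grip 7.46   TCP-err [ 0.0003  0.0006 -0.0007]
```

```bash
echo '[[0,0.01,0,0.0004,0.0002,-0.0012,0],[0,0.02,0,0.0006,0.0004,-0.0017,0],[0,0.02,0,0.0006,0.0004,-0.0017,0]]' > m.json && python3 -m creep m.json >/dev/null; python3 f.py
echo '[[0,0.015,0,0.0004,0,-0.0009,0],[0,0.02,0,0.0005,0,-0.0012,0],[0,0.02,0,0.0005,0,-0.0012,0]]' > m.json && python3 -m creep m.json >/dev/null; python3 f.py
```

```text
t 8.50 phi -0.049 lift_force 2.58  outward_pull 1.41 side 0.91 F [ 1.5682 -0.847  -2.5027] door x/y/z pull [-1.535   0.9059  2.5027] tq [-0.4326 -0.3178 -0.2417] yaw 0.037937823530345575 w 0.459
   EQ N at grip 8.42   TCP-err [ 0.0005  0.0007 -0.0011]
t 8.80 phi -0.029 lift_force 2.49  outward_pull -0.41 side 1.65 F [-0.2772 -1.6584 -2.5033] door x/y/z pull [0.3402 1.6466 2.5033] tq [-0.6295 -0.1902 -0.2548] yaw 0.03809624453665937 w 0.465
   EQ N at grip 5.68   TCP-err [ 0.0006  0.0008 -0.0011]
```

```bash
echo '[[0,0.015,0,0.0004,0,-0.0009,0],[0,0.02,0,0.0005,0,-0.0012,0],[0,0.02,0,0.0005,0,-0.0012,0]]' > m.json && python3 -m creep m.json >/dev/null; python3 f.py
```

```text
t 9.10 phi -0.009 lift_force 2.51  outward_pull -1.14 side 3.48 F [-0.9827 -3.5171 -2.5175] door x/y/z pull [1.1171 3.4768 2.5175] tq [-0.872  -0.0979 -0.255 ] yaw 0.0384189640171842 w 0.463
   EQ N at grip 3.94   TCP-err [ 0.0006  0.0008 -0.0011]
```

Run:
```python
from h import *
im,P,m=cloud("wrist");s,_,_=cloud("side");
a=cv2.resize(im[100:400,120:520],(800,600))[:, :];b=cv2.resize(s[130:230,260:360],(600,600),interpolation=cv2.INTER_CUBIC)
save("w3",cv2.resize(np.hstack([a,b]),(800,343)))
```

```text
(no output)
```

View pics/w3.png

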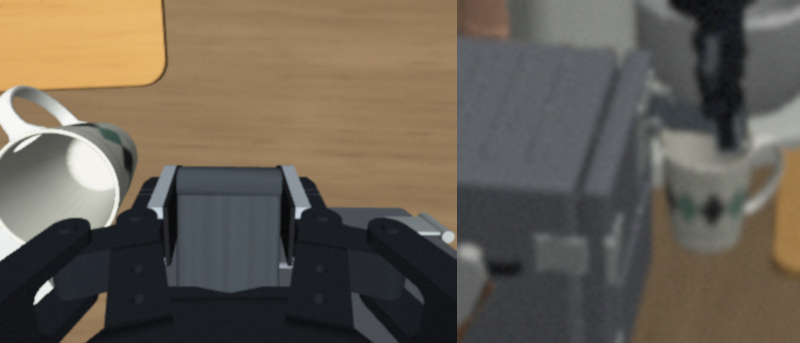

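The paddle is held squarely between the pads and is about level (side view, right). I'll trim the roll load and keep lifting.

```bash
echo '[[0.005,0,0,0,-0.0005,0,0],[0.006,0,0,0,-0.0006,0,0],[0.006,0,0,0,-0.0006,0,0]]' > m.json && python3 -m creep m.json >/dev/null; python3 f.py
echo '[[0,0.01,0,0.0002,0,-0.0006,0],[0,0.02,0,0.0005,0,-0.0012,0],[0,0.02,0,0.0005,0,-0.0012,0]]' > m.json && python3 -m creep m.json >/dev/null; python3 f.py
```

```text
t 9.50 phi -0.010 lift_force 3.16  outward_pull 0.00 side 2.24 F [ 0.1205 -2.2394 -3.1553] door x/y/z pull [-0.0341  2.2423  3.1553] tq [-0.467  -0.1012 -0.3019] yaw 0.03856239662786327 w 0.462
   EQ N at grip 5.02   TCP-err [ 0.0006  0.0008 -0.0012]
t 9.80 phi 0.011 lift_force 3.29  outward_pull 0.70 side 3.35 F [ 0.7894 -3.3211 -3.2984] door x/y/z pull [-0.66    3.3493  3.2984] tq [-0.3106 -0.1507 -0.2691] yaw 0.03881448270459884 w 0.462
   EQ N at grip 6.18   TCP-err [ 0.0005  0.0007 -0.0011]
```

```bash
echo '[[0,0.01,0,0.0002,0,-0.0006,0],[0,0.02,0,0.0005,0,-0.0012,0],[0,0.02,0,0.0005,0,-0.0012,0]]' > m.json && python3 -m creep m.json >/dev/null; python3 f.py
```

```text
t 10.10 phi 0.031 lift_force 4.87  outward_pull -0.14 side 2.25 F [-0.2006 -2.2628 -4.8637] door x/y/z pull [0.2887 2.2533 4.8637] tq [-0.3732 -0.3725 -0.1561] yaw 0.03897715735879513 w 0.461
   EQ N at grip 11.29   TCP-err [ 0.0004  0.0007 -0.001 ]
```

```bash
echo '[[0,0,0,0,0,0,0],[0,0,0,0,0,0,0]]' > m.json && python3 -m creep m.json >/dev/null; python3 f.py
echo '[[0,0.006,0,0.00015,0,-0.00036,0],[0,0.006,0,0.00015,0,-0.00036,0]]' > m.json && python3 -m creep m.json >/dev/null; python3 f.py
```

```text
t 10.30 phi 0.030 lift_force 7.00  outward_pull 1.04 side 1.77 F [ 0.9031 -1.7349 -7.0249] door x/y/z pull [-0.8351  1.7686  7.0249] tq [-0.3545 -0.5661 -0.181 ] yaw 0.038806821652996086 w 0.46
   EQ N at grip 17.09   TCP-err [ 0.0004  0.0007 -0.0011]
t 10.50 phi 0.036 lift_force 7.10  outward_pull 0.38 side 2.14 F [ 0.2098 -2.1352 -7.1101] door x/y/z pull [-0.1268  2.1417  7.1101] tq [-0.3625 -0.5904 -0.1783] yaw 0.03879488870621077 w 0.46
   EQ N at grip 17.42   TCP-err [ 0.0004  0.0007 -0.0011]
```

```bash
echo '[[0,-0.01,0,-0.0002,0,0,0],[0,-0.02,0,-0.0004,0,0,0],[0,-0.02,0,-0.0004,0,0,0]]' > m.json && python3 -m creep m.json >/dev/null; python3 f.py
echo '[[0,-0.01,0,-0.0002,0,0,0],[0,-0.02,0,-0.0004,0,0,0],[0,-0.02,0,-0.0004,0,0,0]]' > m.json && python3 -m creep m.json >/dev/null; python3 f.py
```

```text
t 10.80 phi 0.016 lift_force 9.70  outward_pull 2.61 side 1.73 F [ 2.5154 -1.6354 -9.7397] door x/y/z pull [-2.4507  1.731   9.7397] tq [-0.2692 -0.5797 -0.2956] yaw 0.03847599389123912 w 0.461
   EQ N at grip 20.63   TCP-err [ 0.0008  0.0007 -0.002 ]
t 11.10 phi -0.004 lift_force 10.87  outward_pull 1.12 side 2.28 F [  1.2509  -2.2286 -10.868 ] door x/y/z pull [-1.1642  2.2751 10.868 ] tq [-0.2419 -0.3093 -0.2715] yaw 0.038507983219881685 w 0.461
   EQ N at grip 16.94   TCP-err [ 0.0011  0.0008 -0.0032]
```

```bash
echo '[[0,-0.01,0,-0.0002,0,0.0004,0],[0,-0.01,0,-0.0002,0,0.0004,0],[0,-0.01,0,-0.0002,0,0.0004,0]]' > m.json && python3 -m creep m.json >/dev/null; python3 f.py
```

```text
t 11.40 phi -0.013 lift_force 9.13  outward_pull -0.17 side 1.40 F [-0.0003 -1.4001 -9.132 ] door x/y/z pull [0.0543 1.399  9.132 ] tq [-0.1176  0.0158 -0.2064] yaw 0.03858006784080716 w 0.458
   EQ N at grip 9.34   TCP-err [ 0.0011  0.0008 -0.0036]
```

```bash
cat > sw.py <<'E'
from h import *
import sys
a=here();ps=G["psi"];h=np.array(G["pivot"])+R.from_euler('z',ps).apply([.010,.165,0])
print("hinge",h,"lift .0003:",a[0].T@[0,0,.0003])
for th in map(float,sys.argv[1:]):
    q=R.from_euler('z',-th);b=(q.as_matrix()@a[0],h+q.apply(a[1]-h));print(th,rel(a,b).tolist().__class__ and np.round(rel(a,b),4).tolist(),b[1])
E
python3 sw.py .01 .02 .04 .1 .2 .3
```

```text
hinge [0.6042 0.0164 0.195 ] lift .0003: [ 0.      0.     -0.0003]
0.01 [-0.0014, -0.0, 0.0099, 0.0016, 0.0007, 0.0002] [ 0.5358 -0.1498  0.1791]
0.02 [-0.0027, -0.0001, 0.0198, 0.0032, 0.0015, 0.0005] [ 0.5341 -0.1491  0.1791]
0.04 [-0.0055, -0.0002, 0.0396, 0.0064, 0.0031, 0.0009] [ 0.5308 -0.1477  0.1791]
0.1 [-0.0136, -0.0004, 0.0991, 0.0159, 0.0081, 0.0022] [ 0.5211 -0.143   0.1791]
0.2 [-0.0273, -0.0009, 0.1981, 0.0309, 0.0178, 0.0043] [ 0.5056 -0.1339  0.1791]
0.3 [-0.0409, -0.0013, 0.2972, 0.0448, 0.0289, 0.0063] [ 0.4911 -0.1233  0.1791]
```

```bash
echo '[[-0.0007,0,0.005,0.0008,0.0004,0.0001,0],[-0.0014,0,0.01,0.0016,0.0007,0.0002,0],[-0.0014,0,0.01,0.0016,0.0007,0.0002,0]]' > m.json && python3 -m creep m.json >/dev/null; python3 f.py
echo '[[-0.0007,0,0.005,0.0008,0.0004,0.0001,0],[-0.0014,0,0.01,0.0016,0.0007,0.0002,0],[-0.0014,0,0.01,0.0016,0.0007,0.0002,0]]' > m.json && python3 -m creep m.json >/dev/null; python3 f.py
```

```text
t 11.70 phi -0.014 lift_force 10.43  outward_pull 0.77 side 1.09 F [  0.948   -1.0642 -10.4194] door x/y/z pull [-0.9175  1.0905 10.4194] tq [-0.1305 -0.2093 -0.1812] yaw 0.028275043005123162 w 0.463
   EQ N at grip 14.61   TCP-err [ 0.0006  0.0006 -0.0039]
t 12.00 phi -0.014 lift_force 10.52  outward_pull 0.93 side 1.75 F [  1.1053  -1.7298 -10.5035] door x/y/z pull [-1.0739  1.7495 10.5035] tq [-0.0594 -0.2644 -0.1835] yaw 0.018088041416384187 w 0.464
   EQ N at grip 15.66   TCP-err [ 0.0007  0.0006 -0.0039]
```

```bash
echo '[[0,-0.006,0,-0.0001,0,0.0004,0],[-0.0007,-0.006,0.005,0.0007,0.0004,0.0005,0],[-0.0014,-0.006,0.01,0.0015,0.0007,0.0006,0],[-0.0014,-0.006,0.01,0.0015,0.0007,0.0006,0]]' > m.json && python3 -m creep m.json >/dev/null; python3 f.py
echo '[[-0.0014,0,0.01,0.0016,0.0007,0.0002,0],[-0.0027,0,0.02,0.0032,0.0015,0.0005,0],[-0.0027,0,0.02,0.0032,0.0015,0.0005,0]]' > m.json && python3 -m creep m.json >/dev/null; python3 f.py
```

```text
t 12.40 phi -0.020 lift_force 10.10  outward_pull 1.21 side -0.44 F [  1.4056   0.4515 -10.0731] door x/y/z pull [-1.4092 -0.4402 10.0731] tq [ 0.1024 -0.2956 -0.1871] yaw 0.008026081200345566 w 0.46
   EQ N at grip 15.82   TCP-err [ 0.0007  0.0006 -0.0039]
t 12.70 phi -0.019 lift_force 7.71  outward_pull 0.22 side -2.30 F [ 0.4024  2.2955 -7.706 ] door x/y/z pull [-0.3739 -2.3003  7.706 ] tq [ 0.2579 -0.2529 -0.1631] yaw -0.012400441086240993 w 0.463
   EQ N at grip 12.37   TCP-err [ 0.0008  0.0007 -0.0038]
```

```bash
echo '[[-0.0014,-0.005,0.01,0.0015,0.001,0.0004,0],[-0.0027,-0.01,0.02,0.003,0.0019,0.0007,0],[-0.0041,-0.01,0.03,0.0046,0.0026,0.0009,0],[-0.0055,-0.01,0.04,0.0062,0.0034,0.0011,0],[-0.0055,-0.01,0.04,0.0062,0.0034,0.0011,0]]' > m.json && python3 -m creep m.json >/dev/null; python3 f.py
echo '[[-0.0014,0,0.01,0.0016,0.0007,0.0002,0],[-0.0027,0,0.02,0.0032,0.0015,0.0005,0],[-0.0041,0,0.03,0.0048,0.0023,0.0007,0],[-0.0055,0,0.04,0.0064,0.0031,0.0009,0],[-0.0055,0,0.04,0.0064,0.0031,0.0009,0]]' > m.json && python3 -m creep m.json >/dev/null; python3 f.py
```

```text
t 13.20 phi -0.029 lift_force 8.38  outward_pull 0.23 side -1.18 F [ 0.5336  1.1529 -8.3727] door x/y/z pull [-0.4718 -1.1795  8.3727] tq [ 0.1264 -0.1469 -0.2942] yaw -0.05298868473848961 w 0.462
   EQ N at grip 11.29   TCP-err [ 0.0007  0.0008 -0.0042]
t 13.70 phi -0.029 lift_force 9.49  outward_pull 1.22 side -0.91 F [ 1.5742  0.7655 -9.4528] door x/y/z pull [-1.4962 -0.9085  9.4528] tq [ 0.1432 -0.1629 -0.2001] yaw -0.09311034660866699 w 0.461
   EQ N at grip 12.95   TCP-err [ 0.0006  0.0009 -0.004 ]
```

```bash
echo '[[-0.0014,0,0.01,0.0016,0.0007,0.0004,0],[-0.0027,0,0.02,0.0032,0.0015,0.0007,0],[-0.0041,0,0.03,0.0048,0.0023,0.0009,0],[-0.0055,0,0.04,0.0064,0.0031,0.0011,0],[-0.0082,0,0.06,0.0095,0.0048,0.0015,0],[-0.0109,0,0.08,0.0127,0.0065,0.002,0],[-0.0109,0,0.08,0.0127,0.0065,0.002,0]]' > m.json && python3 -m creep m.json >/dev/null; python3 f.py
echo '[[0,-0.03,0,-0.0008,0,0.0018,0],[0,-0.06,0,-0.0014,0,0.0036,0],[0,-0.09,0,-0.002,0,0.0054,0],[0,-0.09,0,-0.002,0,0.0054,0]]' > m.json && python3 -m creep m.json >/dev/null; python3 f.py; python3 sw.py .06 .12 .18 .24 .3 .36
```

```text
t 14.40 phi -0.028 lift_force 5.88  outward_pull 0.03 side -2.31 F [ 0.5994  2.2443 -5.8778] door x/y/z pull [-0.2013 -2.3142  5.8778] tq [ 0.2236 -0.1711 -0.2036] yaw -0.17421392705858868 w 0.458
   EQ N at grip 9.03   TCP-err [ 0.0006  0.0012 -0.0036]
t 14.80 phi -0.120 lift_force 5.63  outward_pull 0.27 side -2.51 F [ 1.3648  2.3069 -5.5583] door x/y/z pull [-0.9443 -2.5086  5.5583] tq [ 0.1917 -0.1391 -0.1558] yaw -0.17421857224034007 w 0.457
   EQ N at grip 8.30   TCP-err [ 0.0008  0.0012 -0.0038]
hinge [0.6042 0.0164 0.195 ] lift .0003: [ 0.      0.     -0.0003]
0.06 [-0.0018, -0.0004, 0.06, 0.0097, 0.0045, 0.0003] [ 0.4973 -0.1265  0.1726]
0.12 [-0.0036, -0.0008, 0.1199, 0.0191, 0.0097, 0.0006] [ 0.4889 -0.1198  0.1726]
0.18 [-0.0055, -0.0012, 0.1799, 0.0282, 0.0153, 0.001] [ 0.481  -0.1126  0.1726]
0.24 [-0.0073, -0.0016, 0.2399, 0.0369, 0.0215, 0.0013] [ 0.4735 -0.105   0.1726]
0.3 [-0.0091, -0.002, 0.2999, 0.0452, 0.0282, 0.0016] [ 0.4664 -0.0969  0.1726]
0.36 [-0.0109, -0.0024, 0.3598, 0.0531, 0.0354, 0.0019] [ 0.4599 -0.0885  0.1726]
```

```bash
echo '[[-0.001,0,0.03,0.005,0.0024,0.0002,0],[-0.0018,-0.0004,0.06,0.0097,0.0049,0.0003,0],[-0.0027,-0.0006,0.09,0.0145,0.0076,0.0004,0],[-0.0036,-0.0008,0.12,0.0191,0.0102,0.0006,0],[-0.0045,-0.001,0.15,0.0237,0.013,0.0008,0],[-0.0055,-0.0012,0.18,0.0282,0.0158,0.001,0],[-0.0064,-0.0014,0.21,0.0326,0.0189,0.0011,0],[-0.0073,-0.0016,0.24,0.0369,0.022,0.0013,0],[-0.0082,-0.0018,0.27,0.0411,0.0253,0.0014,0],[-0.0091,-0.002,0.3,0.0452,0.0287,0.0016,0],[-0.0091,-0.002,0.3,0.0452,0.0287,0.0016,0]]' > m.json && python3 -m creep m.json >/dev/null; python3 f.py;  python3 sw.py .06 .12 .18 .24 .3; python3 -c "
from h import *
rep()"
```

```text
t 15.90 phi -0.119 lift_force 6.77  outward_pull 0.65 side -4.66 F [ 3.4164  3.4805 -6.6479] door x/y/z pull [-1.4514 -4.656   6.6479] tq [ 0.5007 -0.0951 -0.1367] yaw -0.47392966184755053 w 0.461
   EQ N at grip 8.87   TCP-err [ 0.0008  0.0021 -0.0038]
hinge [0.6042 0.0164 0.195 ] lift .0003: [ 0.      0.     -0.0003]
0.06 [-0.0019, -0.0004, 0.06, 0.0096, 0.0045, 0.0003] [ 0.4603 -0.0877  0.1727]
0.12 [-0.0038, -0.0008, 0.1199, 0.019, 0.0097, 0.0007] [ 0.4543 -0.0789  0.1727]
0.18 [-0.0056, -0.0012, 0.1799, 0.028, 0.0153, 0.001] [ 0.4489 -0.0698  0.1727]
0.24 [-0.0075, -0.0016, 0.2399, 0.0367, 0.0215, 0.0013] [ 0.444  -0.0603  0.1727]
0.3 [-0.0094, -0.002, 0.2998, 0.045, 0.0282, 0.0016] [ 0.4396 -0.0505  0.1727]
t 15.9 q [-0.458   0.0431  1.8843  0.0076  1.2455 -1.5573] p [ 0.4668 -0.0962  0.1727] F [ 3.4164  3.4805 -6.6479] w 0.46073407150965834
```

```bash
echo '[[-0.001,0,0.03,0.005,0.003,0.0002,0],[-0.002,-0.0004,0.06,0.0097,0.0055,0.0003,0],[-0.003,-0.0006,0.09,0.0145,0.0083,0.0005,0],[-0.0038,-0.0008,0.12,0.0191,0.0111,0.0007,0],[-0.0047,-0.001,0.15,0.0237,0.014,0.0008,0],[-0.0056,-0.0012,0.18,0.028,0.017,0.001,0],[-0.0065,-0.0014,0.21,0.0325,0.0202,0.0011,0],[-0.0075,-0.0016,0.24,0.0367,0.0235,0.0013,0],[-0.0085,-0.0018,0.27,0.041,0.0268,0.0014,0],[-0.0094,-0.002,0.3,0.045,0.0302,0.0016,0],[-0.0094,-0.002,0.3,0.045,0.0302,0.0016,0]]' > m.json && python3 -m creep m.json >/dev/null; python3 f.py;  python3 sw.py .15 .3
```

```text
t 17.00 phi -0.119 lift_force 5.28  outward_pull -1.66 side 0.61 F [-1.1543  0.2778 -5.4343] door x/y/z pull [1.0199 0.6078 5.4343] tq [-0.2553  0.0832 -0.3042] yaw -0.7736506345226818 w 0.463
   EQ N at grip 3.79   TCP-err [ 0.0013  0.003  -0.0036]
hinge [0.6042 0.0164 0.195 ] lift .0003: [ 0.      0.     -0.0003]
0.15 [-0.0047, -0.0007, 0.1499, 0.0234, 0.0125, 0.0008] [ 0.432  -0.0243  0.1725]
0.3 [-0.0094, -0.0015, 0.2998, 0.0447, 0.0283, 0.0015] [0.4279 0.0019 0.1725]
```

```bash
echo '[[-0.001,0,0.03,0.005,0.0024,0.0002,0],[-0.002,-0.0004,0.06,0.0097,0.0047,0.0003,0],[-0.003,-0.0006,0.09,0.0143,0.0074,0.0005,0],[-0.0038,-0.0008,0.12,0.0189,0.01,0.0007,0],[-0.0047,-0.0007,0.15,0.0234,0.0129,0.0008,0],[-0.0056,-0.0012,0.18,0.0278,0.0158,0.001,0],[-0.0065,-0.0014,0.21,0.0322,0.019,0.0011,0],[-0.0075,-0.0015,0.24,0.0365,0.0222,0.0012,0],[-0.0085,-0.0015,0.27,0.0407,0.0256,0.0013,0],[-0.0094,-0.0015,0.3,0.0447,0.0291,0.0015,0],[-0.0094,-0.0015,0.3,0.0447,0.0291,0.0015,0]]' > m.json && python3 -m creep m.json >/dev/null; python3 f.py;  python3 sw.py .15 .3 .45
```

```text
t 18.10 phi -0.118 lift_force 4.26  outward_pull -1.00 side 3.93 F [-3.6857 -1.4388 -4.3452] door x/y/z pull [0.4952 3.9255 4.3452] tq [-0.5106  0.1563 -0.2363] yaw -1.073132114409454 w 0.458
   EQ N at grip 1.69   TCP-err [ 0.0019  0.0037 -0.0033]
hinge [0.6042 0.0164 0.195 ] lift .0003: [ 0.      0.     -0.0003]
0.15 [-0.0048, -0.0007, 0.1499, 0.0233, 0.0126, 0.0008] [0.4281 0.0291 0.1723]
0.3 [-0.0096, -0.0013, 0.2998, 0.0444, 0.0285, 0.0015] [0.432  0.0553 0.1723]
0.45 [-0.0144, -0.002, 0.4498, 0.0629, 0.0473, 0.0022] [0.4397 0.0806 0.1723]
```

```bash
echo '[[-0.001,0,0.03,0.0048,0.0017,0.0002,0],[-0.002,-0.0004,0.06,0.0095,0.004,0.0003,0],[-0.003,-0.0006,0.09,0.0142,0.0063,0.0005,0],[-0.0038,-0.0007,0.12,0.0188,0.0089,0.0007,0],[-0.0048,-0.0007,0.15,0.0233,0.0117,0.0008,0],[-0.0057,-0.001,0.18,0.0277,0.0146,0.001,0],[-0.0067,-0.001,0.21,0.032,0.0177,0.0011,0],[-0.0077,-0.0012,0.24,0.0363,0.0209,0.0012,0],[-0.0087,-0.0013,0.27,0.0404,0.0242,0.0013,0],[-0.0096,-0.0013,0.3,0.0444,0.0275,0.0015,0],[-0.0096,-0.0013,0.3,0.0444,0.0275,0.0015,0]]' > m.json && python3 -m creep m.json >/dev/null; python3 f.py
echo '[[-0.001,0,0.03,0.0048,0.002,0.0002,0],[-0.002,-0.0004,0.06,0.0095,0.0042,0.0003,0],[-0.003,-0.0006,0.09,0.0142,0.0066,0.0005,0],[-0.0038,-0.0007,0.12,0.0188,0.0093,0.0007,0],[-0.0045,-0.0007,0.14,0.022,0.0115,0.0008,0],[-0.0051,-0.0007,0.16,0.0248,0.0135,0.0009,0],[-0.0051,-0.0007,0.16,0.0248,0.0135,0.0009,0]]' > m.json && python3 -m creep m.json >/dev/null; python3 f.py; python3 -c "
from h import *
rep();print(here()[0])"
```

```text
t 19.20 phi -0.117 lift_force 4.62  outward_pull -2.53 side 0.24 F [-0.6209  1.8822 -4.8795] door x/y/z pull [1.9677 0.2376 4.8795] tq [-0.082   0.3616  0.1333] yaw -1.3723047382208424 w 0.462
   EQ N at grip -1.72   TCP-err [ 0.0019  0.0038 -0.0035]
t 19.90 phi -0.117 lift_force 5.55  outward_pull -4.16 side -0.55 F [ 0.4208  3.4972 -5.9984] door x/y/z pull [ 3.4793 -0.5497  5.9984] tq [-0.0207  0.5325  0.3554] yaw -1.5338511946855165 w 0.461
   EQ N at grip -3.99   TCP-err [ 0.0018  0.0038 -0.0035]
t 19.9 q [-0.1061 -0.054   1.9813  0.0358  1.2125 -0.1555] p [0.4405 0.0823 0.1725] F [ 0.4208  3.4972 -5.9984] w 0.4605125049897545
[[-0.0369  0.9993  0.0055]
 [ 0.9988  0.0367  0.0332]
 [ 0.0329  0.0067 -0.9994]]
```

Run:
```python
from h import *
for d in(.12,.24,.36):print(rel(pose(phi=-.1),pose(phi=-.1-d)))
```

```text
[ 0.     -0.12    0.     -0.0038  0.      0.0069]
[ 0.     -0.24    0.     -0.0083 -0.      0.0133]
[-0.     -0.36   -0.     -0.0137 -0.      0.0191]
```

```bash
echo '[[0,-0.04,0,-0.0008,0,0.0023,0],[0,-0.08,0,-0.002,0,0.0046,0],[0,-0.12,0,-0.0033,0,0.0069,0],[0,-0.18,0,-0.0055,0,0.0102,0],[0,-0.24,0,-0.0078,0,0.0133,0],[0,-0.3,0,-0.0105,0,0.0163,0],[0,-0.36,0,-0.0132,0,0.0191,0],[0,-0.36,0,-0.0132,0,0.0191,0]]' > m.json && python3 -m creep m.json >/dev/null; python3 f.py
python3 - <<'E'
from h import *
im,P,m=cloud("wrist");s,_,_=cloud("top")
save("w4",cv2.resize(np.hstack([im,cv2.resize(s[120:280,240:440],(500,400))]),(800,281)))
E
```

```text
t 20.70 phi -0.478 lift_force 3.39  outward_pull -2.59 side 0.72 F [-0.7443  0.7119 -4.2051] door x/y/z pull [0.7387 0.7178 4.2051] tq [-0.2429  0.7431  0.1644] yaw -1.534186546421498 w 0.459
   EQ N at grip -9.44   TCP-err [ 0.0013  0.0036 -0.0036]
```

View pics/w4.png

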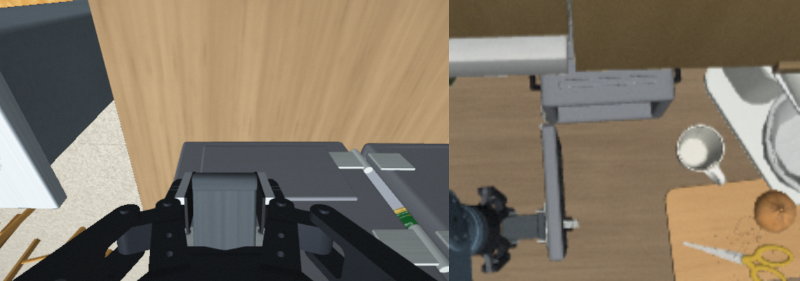

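The door stands at about a right angle (top view, columns 545–565) with the paddle still held, and the mug and onion haven't moved. Now I'll release and back off.

```bash
echo '[[0,0,0,0,0,0,0.6],[0,0,0,0,0,0,0.8],[0,0,0,0,0,0,1],[0,0,0,0,0,0,1],[0,0,0,0,0,0,1],[0,0,0,0,0,0,1]]' > m.json && python3 -m creep m.json; python3 f.py
echo '[[0,0,0,0,0,-0.01,1],[0,0,0,0,0,-0.03,1],[0,0,0,0,0,-0.06,1],[0,0,0,0,0,-0.09,1],[0,0,0,0,0,-0.13,1],[0,0,0,0,0,-0.16,1],[0,0,0,0,0,-0.16,1]]' > m.json && python3 -m creep m.json; python3 f.py
```

```text
clock: 21.4
ee_pos: [0.441, 0.0692, 0.1531]
tcp_rot: [0.685, 0.71, -0.111, 0.12]
force: [0.1, -0.6, -0.4]
width: 1.001
gripper_force: 0.0
t 21.40 phi -0.478 lift_force 0.65  outward_pull 0.35 side -0.09 F [ 0.1093 -0.6078 -0.42  ] door x/y/z pull [-0.6111 -0.0888  0.42  ] tq [-0.0445  0.1303 -0.0002] yaw -1.537224518237704 w 1.001
   EQ N at grip -1.41   TCP-err [-0.0002  0.0036 -0.0038]
clock: 22.1
ee_pos: [0.4401, 0.1224, 0.3099]
tcp_rot: [0.685, 0.71, -0.107, 0.122]
force: [0.4, 0.5, 0.5]
width: 1.002
gripper_force: 0.0
t 22.10 phi -0.476 lift_force -0.70  outward_pull -0.22 side -0.40 F [0.3807 0.531  0.5204] door x/y/z pull [ 0.5184 -0.3978 -0.5204] tq [-0.0025  0.1305 -0.074 ] yaw -1.5382632672490864 w 1.002
   EQ N at grip -2.06   TCP-err [-0.0002  0.0044 -0.1692]
```

Run:
```python
from h import *
im,P,m=cloud("top");w,_,_=cloud("wrist")
x,y,z=P.reshape(-1,3).T
d=P.reshape(-1,3)[(x>.40)&(x<.59)&(y>-.05)&(y<.03)&(z>.217)&(z<.233)]
c=np.polyfit(d[:,0],d[:,1],1);print(len(d),"door dir slope dy/dx",c,"angle",np.pi/2+G["psi"]-np.arctan(c[0]),d.min(0),d.max(0))
save("w5",cv2.resize(np.hstack([w,cv2.resize(im[120:280,240:440],(500,400))]),(800,281)))
```

```text
572 door dir slope dy/dx [ 0.0361 -0.0192] angle 1.5696626927343196 [ 0.402  -0.0156  0.2173] [0.5893 0.0129 0.2305]
```

View pics/w5.png

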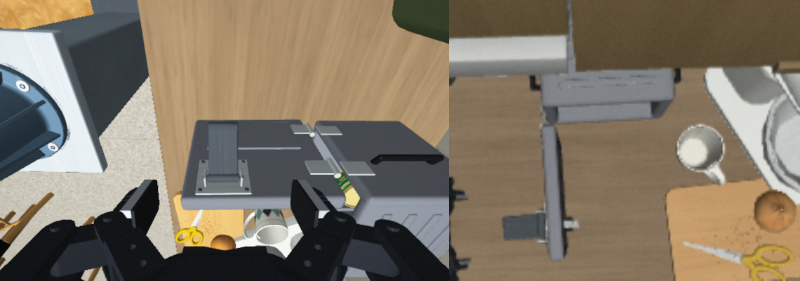

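The door stands open at 1.57 rad and the paddle is free. The gripper is clear of everything, and the mug and onion are where they were, so I'm handing in.

```bash
python3 -c "
from bench import *
print(hand_in())"
```

```text
the job is handed in; nothing more can be done
None
```

The paddle was lifted to its stop, then the door drawn off its latch, swung to 1.57 rad, let go and handed in at about 22 s with the mug, mill and onion not touched; the stop load was estimated rather than measured and may briefly have passed the 14 N limit (whole-paddle readings peaked near 20 N).

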